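# Set up the hotplate and sample board for a run

### The job

Set up for the next run: first put the aluminium heating block in the middle of the hotplate's white top, then stand the green-capped vial in the block's well. On the blue sample board stand the blue-capped vial in the white ring nearest the hotplate, the red-capped vial in the ring farthest from it, and the yellow beaker in the ring between them, each upright and centred in its ring. Leave the black-capped vial where it is.

Things in the scene. Friction and masses are not known exactly. Their poses are not given: they have to be found in the camera images.
- hotplate: Hotplate stirrer, fixed to the bench, at either side of the robot. Grey body with a square white top 170 mm by 170 mm, whose upper face lies 95 mm above the bench; a thin grey circle 80 mm across marks the middle of the top. A lower grey control panel (55 mm high) reaches from the top's -x edge to 143 mm from the middle, its knobs to 156 mm. Origin: on the bench, right below the middle of the white top; x away from the panel, z up.
- board: Flat blue sample board, fixed to the bench on the other side from the hotplate, 100 mm (its x) by 260 mm (its y), 6 mm thick. Three white rings (60 mm inside, 68 mm outside, printed, flat) lie in a row along its y axis, centred at y = -85, 0 and +85 mm, x = 0; the row points roughly across the bench, towards the hotplate. Which end ring is nearest the hotplate depends on the side that the hotplate stands on. Origin: centre of its underside, on the bench; z up.
- block: Round aluminium heating block, loose, 60 mm in diameter, 45 mm tall, about 250 g, with a round well 36 mm in diameter and 25 mm deep in the middle of its top (well floor 20 mm above its underside). Gripped across its outside. Origin: centre of its underside, z up; yaw means nothing.
- vial_green: closed vial of amber glass with a green screw cap: upright cylinder 28 mm in diameter (body and cap alike), 72 mm tall, the cap its top 17 mm, about 45 g, loose, can be gripped at any height and from any side; origin: centre of its underside, z up along it, yaw means nothing. To be stood in the block's well, from which it then sticks out 47 mm.
- vial_blue: closed vial of amber glass with a blue screw cap: upright cylinder 28 mm in diameter (body and cap alike), 72 mm tall, the cap its top 17 mm, about 45 g, loose, can be gripped at any height and from any side; origin: centre of its underside, z up along it, yaw means nothing. To be stood in the board's end ring nearest the hotplate.
- vial_red: closed vial of amber glass with a red screw cap: upright cylinder 28 mm in diameter (body and cap alike), 72 mm tall, the cap its top 17 mm, about 45 g, loose, can be gripped at any height and from any side; origin: centre of its underside, z up along it, yaw means nothing. To be stood in the board's end ring farthest from the hotplate.
- beaker: Small yellow plastic beaker, open at the top, loose: straight round wall 50 mm in outer diameter, 65 mm tall, 3 mm thick, about 90 g. Gripped across its outside. Origin: centre of its underside, z up; yaw means nothing. To be stood in the board's middle ring.
- spare: closed vial of amber glass with a black screw cap: upright cylinder 28 mm in diameter (body and cap alike), 72 mm tall, the cap its top 17 mm, about 45 g, loose, can be gripped at any height and from any side; origin: centre of its underside, z up along it, yaw means nothing. Stands among the things to be moved; to be left alone.
There are look-alikes about, which are no part of the job. What is shaped like the vial_red but turquoise is not meant.

How it is judged:
By the outcome, as a careful person would: the job done as asked, in the order asked, and still so for the second after the job is handed in, with the robot touching nothing.
It also fails if it takes over 128 s, if anything falls off the work surface, if the arm or the gripper's body presses on something with over 40 N, if the wrist force passes 120 N, or if a joint passes its speed limit or range.

### The arm

A 6-joint arm with a two-finger parallel gripper is mounted at the origin on the work surface. World frame = base frame: x ahead of the robot, y to its left, z up, the work surface at z = 0. Lengths are in m, angles in rad, forces in N, time in s.
With the tool pointing down it reaches from about 0.25 to 0.775 m from the base axis. Payload 4 kg.
Tool frame: the origin (TCP) lies midway between the tips of the shut fingers; the grasp point (between the pads) lies 19 mm behind it; z points along the fingers, x is the direction in which the jaws open and shut, and the axes are right-handed (so a half turn about z gives the same grasp; the last joint's range is limited). The gripper opens to 94 mm and grips with 3 to 60 N. Pads are 16 mm wide; open, the fingers measure 119 mm over their backs; the gripper's body (75 mm by 177 mm) begins 78 mm behind the grasp point.
Start: joints at [1.224, 0.087, 1.371, -0, 1.684, -0.103], TCP at [0.133, 0.534, 0.206] pointing down, gripper open.
Joint ranges: [-3.1, 3.1], [-0.76, 2.03], [0.27, 2.55], [-1.08, 4.22], [0.17, 2.65], [-2.57, 2.57]. Speed limits (rad/s): [2.79, 2.79, 3.14, 3.14, 3.14, 3.14].

### API

Orientations are given as [roll, pitch, yaw] about the fixed x, y, z axes, in that order (R = Rz(yaw) Ry(pitch) Rx(roll)).
In Python, from bench import robot gives the robot as it stands.
- The arm moves only by the shell command python3 -m handwheel 'ROWS'. ROWS is a JSON object of lists of equal length, an entry for each row: "delta_pos": the shift along the tool's x, y, z in mm, a list of three; "rotation": the turn, a rotation vector about the tool's x, y, z in rad, a list of three; "claw": the closure, from -1 (fully open) to 1 (shut). In form: {"delta_pos": [[tx, ty, tz], ...], "rotation": [[wx, wy, wz], ...], "claw": [claw, ...]}. A call has exactly 8 rows; each row shifts and turns the commanded pose from where the row before left it, along the tool's axes as they then stand; what a row does not reach is not made up. A row lasts 1/8 s, in which the tool goes at most 62.5 mm and 10.7 degrees, less where a joint would pass 70% of its speed; a pose out of reach is approached as far as the arm can. A call with a gripper value outside its range is refused whole. The fingers move at their own pace and stop on an object; the grip force is fixed at half the most. Time passes only in rows, so rows that do not move let the fingers close, or fill a call up. It gives the time, the measured TCP pose, the force and the opening at its end, in the units of the state.
- robot.get_obs(): the state, without advancing time (a new reading comes with each control period).
- robot.snapshot(name): name is "scene" or "top" or "wrist"; returns a dict with "color" (400x640x3 uint8, red, green, blue), "intrinsics" (3x3 intrinsics, pixels), "k1" (the pictures are not rectified: a ray, as slopes to the right and down, at radius r is drawn at 1 + k1 r^2 times it, then the intrinsics apply), "eye" and "rotation" of the camera in the world. Camera axes: x right, y down, z forward; pixel columns grow to the right and rows downward; lengths in m; the calibration is good to about 2 mm. A picture is of the moment at which its call begins. There is no depth.
- robot.close_job(): hands the job in, once; it reports no verdict.
The state is a dict: "time": time; "joint_positions": joint angles; "qvel": joint speeds; "joint_torque": joint torques, N m; "tool_pos": TCP position; "ee_rot": TCP orientation; "wrist_force": force on the tool from outside, world axes, zero at the start; "wrist_torque": the same for the moment, N m; "width": finger opening in m.
Only numpy, scipy, OpenCV 4.12 (cv2) and the standard library are available. Lean on these libraries where they do the work, as an engineer would, in place of code of your own. Each camera call takes 0.05 s, during which the arm holds its last target.

## Working session

There is one attempt and no reset: what is moved stays moved. The work goes in short steps, Python scripts to look and compute and a shell command to move; the robot and the scene stay as the last step left them, time stands still between calls to the robot, and variables do not carry over. Pictures are saved under pics/ and viewed, and the job is handed in when it is done.

```bash
ls; mkdir -p pics; cat > h.py <<'E'
import numpy as np, cv2
from bench import robot
def snap(n,f):
    s=robot.snapshot(n); cv2.imwrite('pics/'+f+'.png',s['color'][:,:,::-1]); np.savez('pics/'+f+'.npz',**{k:np.array(v) for k,v in s.items()}); return s
def load(f): return np.load('pics/'+f+'.npz')
def pix2w(s,u,v,z):
    K=s['intrinsics']; k1=float(s['k1'])
    d=np.array([(u-K[0,2])/K[0,0],(v-K[1,2])/K[1,1]]); p=d.copy()
    for _ in range(30): p=d/(1+k1*(p@p))
    r=s['rotation']@np.array([p[0],p[1],1.]); e=s['eye']
    return (e+r*(z-e[2])/r[2])
def w2pix(s,P):
    K=s['intrinsics']; k1=float(s['k1'])
    c=np.asarray(s['rotation']).T@(np.asarray(P,float)-s['eye']); p=c[:2]/c[2]; p=p*(1+k1*(p@p))
    return np.array([K[0,0]*p[0]+K[0,2],K[1,1]*p[1]+K[1,2]])
E
python3 - <<'E'
from h import *
for n in ['scene','top','wrist']:
    s=snap(n,n+'0'); print(n,s['eye'],s['rotation'],s['intrinsics'],s['k1'])
o=robot.get_obs(); print(o)
E
```

```text
pics
scene [ 0.92908192 -0.51767127  0.43419055] [-2.14166472  0.011039    0.61943208] [[377.15511647   0.         319.40158588]
 [  0.         377.15511647 204.38885557]
 [  0.           0.           1.        ]] -0.005379157209874787
top [0.446848   0.01369492 0.8394838 ] [-2.96468166 -0.00381535 -1.58347667] [[453.14819366   0.         320.77902308]
 [  0.         453.14819366 193.29558983]
 [  0.           0.           1.        ]] -0.07293188452702412
wrist [0.06172818 0.55174586 0.38287358] [2.88253303e+00 2.15962776e-03 1.32752330e+00] [[280.09999609   0.         319.44706795]
 [  0.         280.09999609 198.67057338]
 [  0.           0.           1.        ]] -0.046123270767477166
{'time': 0.15, 'joint_positions': array([ 1.22393075e+00,  8.78008762e-02,  1.37189487e+00, -2.58983076e-05,
        1.68358176e+00, -1.03102035e-01]), 'qvel': array([ 0.00149588, -0.00480972, -0.00475094,  0.00059978, -0.00108054,
       -0.00094353]), 'joint_torque': array([ 2.29819823e-03, -3.40641582e+01, -3.02793753e+01,  7.18411594e-02,
        3.05418146e-02, -1.14226275e-04]), 'tool_pos': array([0.132619  , 0.53334503, 0.2045707 ]), 'ee_rot': array([-3.14144485e+00,  1.67855275e-03,  1.32703002e+00]), 'wrist_force': array([-0.40218519,  0.14508898,  0.13678848]), 'wrist_torque': array([-0.04620434,  0.00942089,  0.01850137]), 'width': 0.09404777964599353}
```

```bash
python3 - <<'E'
t=open('h.py').read()
t=t.replace("s['rotation']@np","Rm(s)@np").replace("np.asarray(s['rotation']).T","Rm(s).T")
t+='''
from scipy.spatial.transform import Rotation as R
def Rm(s): return R.from_euler('xyz',np.asarray(s['rotation'])).as_matrix()
'''
open('h.py','w').write(t)
E
```

```text
(no output)
```

View pics/top0.png

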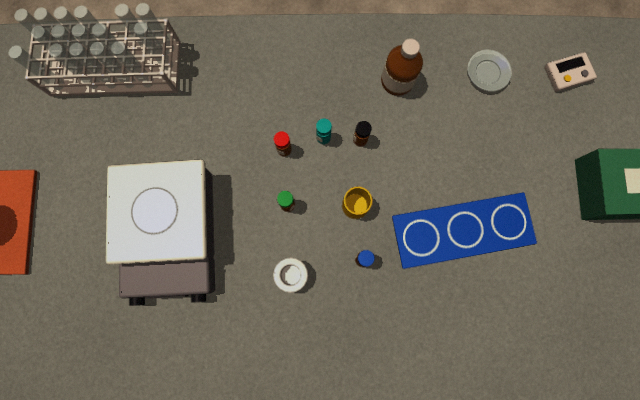

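View pics/scene0.png

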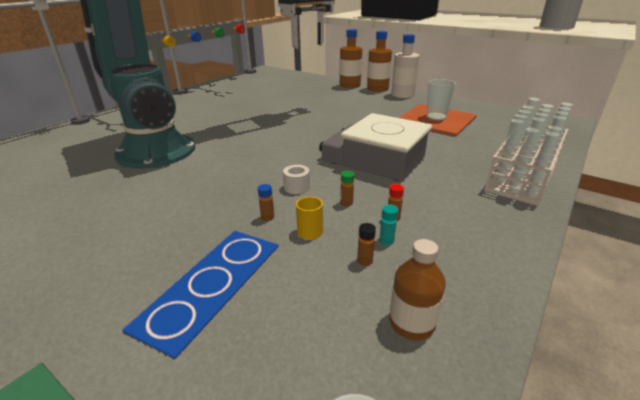

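View pics/wrist0.png

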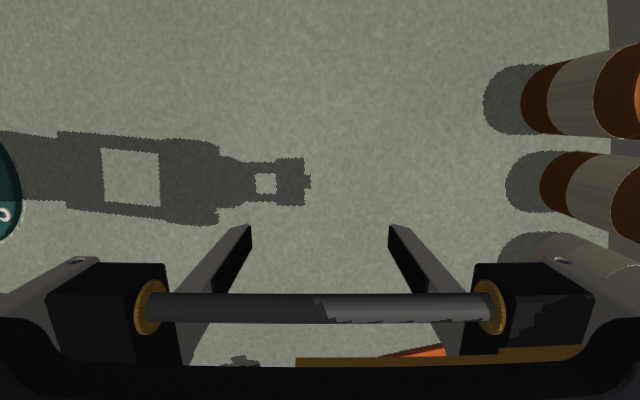

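```bash
python3 - <<'E'
import cv2
i=cv2.imread('pics/top0.png')
cv2.imwrite('pics/c1.png',cv2.resize(i[110:300,260:400],None,fx=4,fy=4,interpolation=cv2.INTER_CUBIC)[:, :][:600])
cv2.imwrite('pics/c1b.png',cv2.resize(i[180:300,260:400],None,fx=5,fy=5,interpolation=cv2.INTER_CUBIC))
cv2.imwrite('pics/c2.png',cv2.resize(i[150:310,90:230],None,fx=3.5,fy=3.5,interpolation=cv2.INTER_CUBIC))
cv2.imwrite('pics/c3.png',cv2.resize(i[180:280,385:545],None,fx=5,fy=5,interpolation=cv2.INTER_CUBIC))
E
```

```text
(no output)
```

View pics/c1.png

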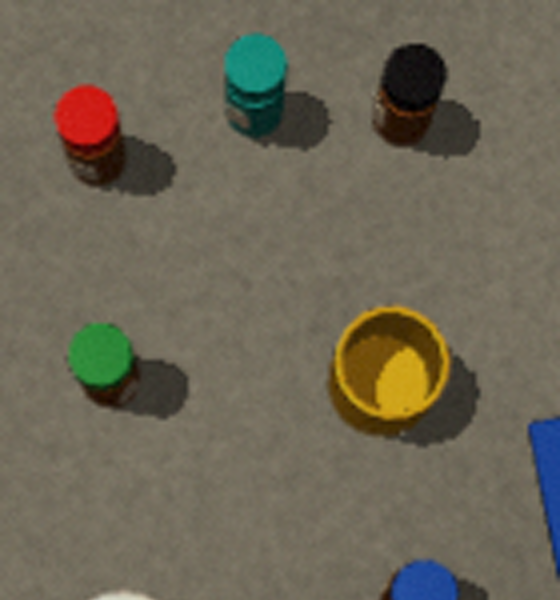

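View pics/c1b.png

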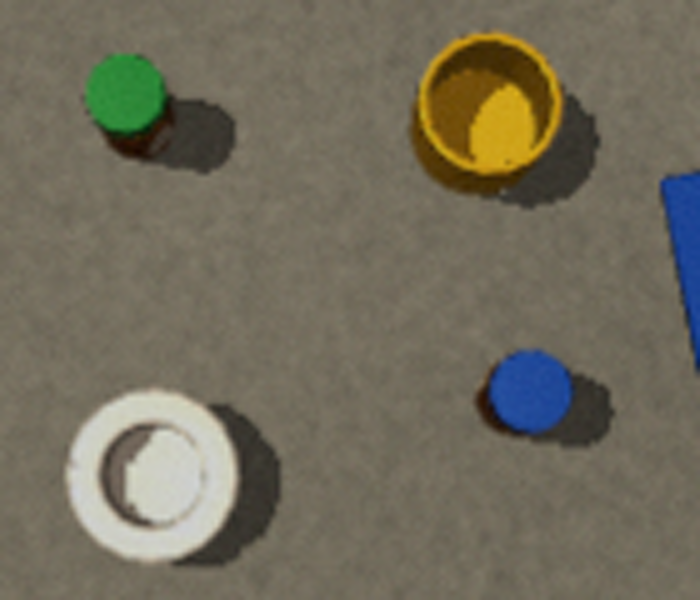

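View pics/c2.png

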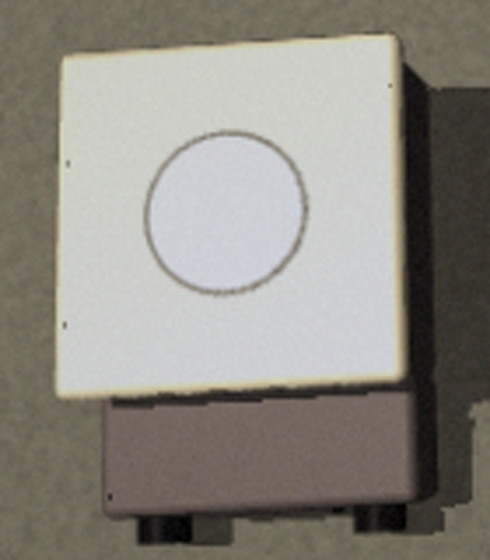

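View pics/c3.png

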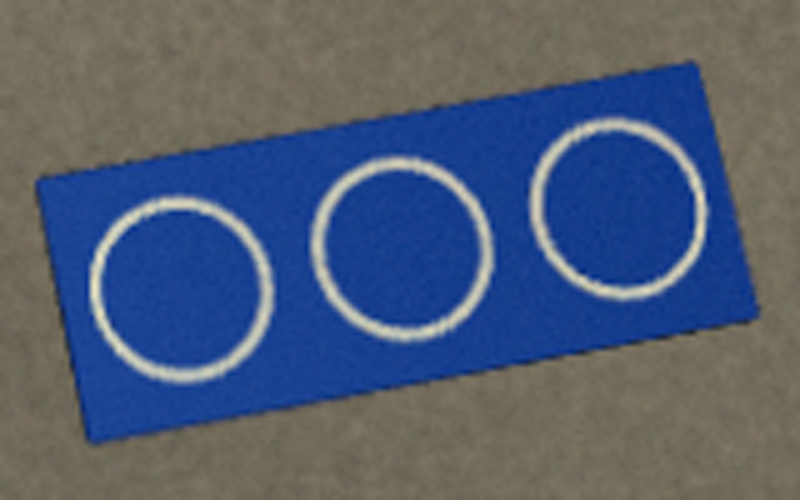

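```bash
python3 - <<'E'
from h import *
s=load('top0')
def c(x,y,u0,v0,f): return u0+(x+.5)/f-.5, v0+(y+.5)/f-.5
L={'red':c(88,115,260,110,4)+(.072,),'green':c(126,94,260,180,5)+(.072,),'blue':c(531,391,260,180,5)+(.072,),
'teal':c(255,62,260,110,4)+(.072,),'spare':c(414,75,260,110,4)+(.072,),'beaker':c(490,104,260,180,5)+(.065,),
'block':c(153,476,260,180,5)+(.045,),'hot':c(226,213,90,150,3.5)+(.095,),
'r1':c(182,289,385,180,5)+(.006,),'r2':c(403,249,385,180,5)+(.006,),'r3':c(620,209,385,180,5)+(.006,),
'panL':c(105,515,90,150,3.5)+(.055,),'panR':c(415,500,90,150,3.5)+(.055,)}
sc=load('scene0')
for k,v in L.items():
    p=pix2w(s,*v); print(k,np.round(p,4),'r',round(np.hypot(*p[:2]),3),'scene px',np.round(w2pix(sc,p),1))
E
python3 - <<'E'
import cv2
i=cv2.imread('pics/scene0.png')
cv2.imwrite('pics/s1.png',cv2.resize(i[110:280,250:450],None,fx=3.5,fy=3.5,interpolation=cv2.INTER_CUBIC))
E
```

```text
red [0.6831 0.0767 0.072 ] r 0.687 scene px [397.1 186. ]
green [0.5758 0.0709 0.072 ] r 0.58 scene px [347.8 172.3]
blue [ 0.4729 -0.0653  0.072 ] r 0.477 scene px [265.2 185.6]
teal [0.7066 0.0029 0.072 ] r 0.707 scene px [390.8 207.1]
spare [ 0.6999 -0.0674  0.072 ] r 0.703 scene px [367.6 225.2]
beaker [ 0.572  -0.0547  0.065 ] r 0.575 scene px [309.7 201.7]
block [0.4463 0.0636 0.045 ] r 0.451 scene px [296.5 169. ]
hot [0.554  0.2881 0.095 ] r 0.624 scene px [387.7 127. ]
r1 [ 0.5109 -0.1753  0.006 ] r 0.54 scene px [242.4 249.2]
r2 [ 0.5244 -0.259   0.006 ] r 0.585 scene px [211.1 279.6]
r3 [ 0.538  -0.3429  0.006 ] r 0.638 scene px [172.3 317.2]
panL [0.4106 0.3567 0.055 ] r 0.544 scene px [351.4 122.6]
panR [0.4176 0.2029 0.055 ] r 0.464 scene px [321.8 141.4]
```

View pics/s1.png

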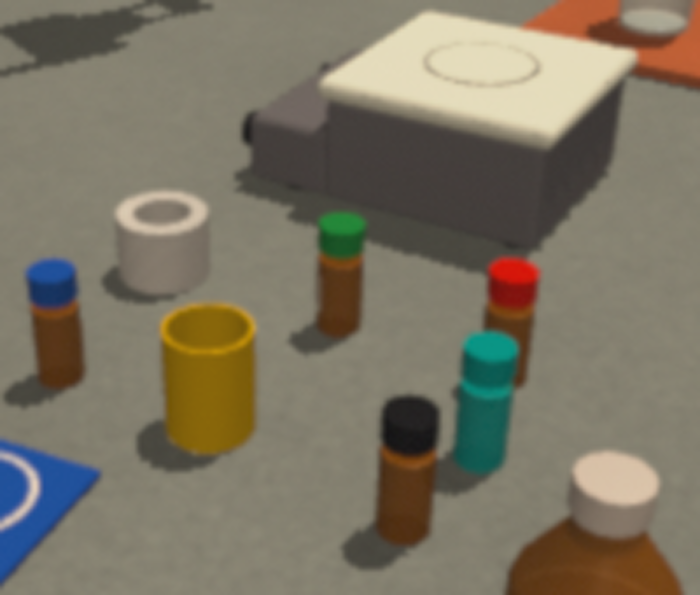

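```bash
python3 -m handwheel '{"delta_pos": [[0,0,0],[0,0,0],[0,0,0],[0,0,0],[0,0,0],[0,0,0],[0,0,0],[0,0,0]], "rotation": [[0,0,0.17],[0,0,0.17],[0,0,0.17],[0,0,0.17],[0,0,0.17],[0,0,0.17],[0,0,0.17],[0,0,0.137]], "claw": [-1,-1,-1,-1,-1,-1,-1,-1]}'
```

```text
time: 1.15
tool_pos: [0.1327, 0.5335, 0.205]
ee_rot: [3.141, 0.0, -0.005]
wrist_force: [0.3, 0.1, -0.2]
width: 0.0939
```

```bash
python3 -m handwheel '{"delta_pos": [[30,40,0],[30,50,0],[30,50,0],[30,50,0],[30,50,0],[30,50,0],[30,50,0],[30,50,0]], "rotation": [[0,0,0],[0,0,0],[0,0,0],[0,0,0],[0,0,0],[0,0,0],[0,0,0],[0,0,0]], "claw": [-1,-1,-1,-1,-1,-1,-1,-1]}'
python3 -m handwheel '{"delta_pos": [[30,40,10],[25,20,20],[18,19.5,20],[0,0,20],[0,0,15],[0,0,0],[0,0,0],[0,0,0]], "rotation": [[0,0,0],[0,0,0],[0,0,0],[0,0,0],[0,0,0],[0,0,0],[0,0,0],[0,0,0]], "claw": [-1,-1,-1,-1,-1,-1,-1,-1]}'
python3 - <<'E'
from h import *
snap('wrist','w1'); print(robot.get_obs()['tool_pos'])
E
```

```text
time: 2.15
tool_pos: [0.3733, 0.142, 0.2054]
ee_rot: [-3.141, -0.001, 0.0]
wrist_force: [0.6, 0.8, 0.3]
width: 0.0939
time: 3.15
tool_pos: [0.4463, 0.0645, 0.1216]
ee_rot: [-3.141, -0.002, 0.001]
wrist_force: [0.4, -0.0, -1.1]
width: 0.094
[0.44630887 0.06448348 0.12151091]
```

View pics/w1.png

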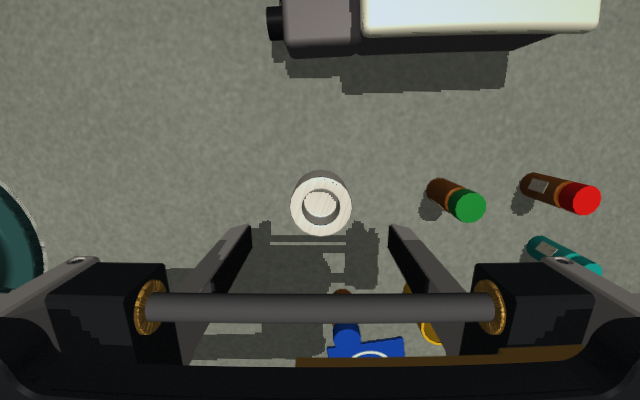

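```bash
python3 - <<'E'
from h import *
s=load('w1'); print(pix2w(s,321,206,.045), pix2w(s,470,207,.072),pix2w(s,587,200,.072), s['eye'])
E
```

```text
[0.44918336 0.06419826 0.045     ] [0.5774346  0.07115445 0.072     ] [0.68489554 0.07740134 0.072     ] [0.4469095  0.1389184  0.30004578]
```

```bash
python3 -m handwheel '{"delta_pos": [[1,0,20],[0,0,25],[0,0,25],[0,0,22],[0,0,15],[0,0,5],[0,0,0],[0,0,0]], "rotation": [[0,0,0],[0,0,0],[0,0,0],[0,0,0],[0,0,0],[0,0,0],[0,0,0],[0,0,0]], "claw": [-1,-1,-1,-1,-1,-1,-1,1]}'
python3 -m handwheel '{"delta_pos": [[0,0,0],[0,0,0],[0,0,0],[0,0,0],[0,0,0],[0,0,-5],[0,0,-15],[0,0,-15]], "rotation": [[0,0,0],[0,0,0],[0,0,0],[0,0,0],[0,0,0],[0,0,0],[0,0,0],[0,0,0]], "claw": [1,1,1,1,1,1,1,1]}'
```

```text
time: 4.2
tool_pos: [0.4476, 0.0643, 0.0094]
ee_rot: [-3.141, -0.002, 0.0]
wrist_force: [-0.4, 0.3, 0.4]
width: 0.0876
time: 5.2
tool_pos: [0.4467, 0.0643, 0.0444]
ee_rot: [-3.142, 0.0, -0.0]
wrist_force: [-0.3, -0.2, -2.2]
width: 0.0602
```

```bash
python3 -m handwheel '{"delta_pos": [[0,0,-30],[0,0,-40],[0,0,-40],[0,-10,-20],[15,-30,0],[20,-40,0],[20,-40,0],[20,-40,0]], "rotation": [[0,0,0],[0,0,0],[0,0,0],[0,0,0],[0,0,0],[0,0,0],[0,0,0],[0,0,0]], "claw": [1,1,1,1,1,1,1,1]}'
python3 -m handwheel '{"delta_pos": [[20,-40,0],[12,-24,0],[0,0,0],[0,0,0],[0,0,10],[0,0,10],[0,0,0],[0,0,0]], "rotation": [[0,0,0],[0,0,0],[0,0,0],[0,0,0],[0,0,0],[0,0,0],[0,0,0],[0,0,0]], "claw": [1,1,1,1,1,1,1,1]}'
python3 - <<'E'
from h import *
snap('wrist','w2');snap('top','t2');snap('scene','s2'); print(robot.get_obs()['tool_pos'])
i=cv2.imread('pics/w2.png'); cv2.imwrite('pics/w2c.png',cv2.resize(i[100:330,200:440],None,fx=2.6,fy=2.6))
i=cv2.imread('pics/s2.png'); cv2.imwrite('pics/s2c.png',cv2.resize(i[50:180,310:450],None,fx=4,fy=4))
E
```

```text
time: 6.2
tool_pos: [0.5224, 0.2255, 0.1747]
ee_rot: [-3.141, -0.001, -0.0]
wrist_force: [1.2, 0.4, -1.7]
width: 0.0603
time: 7.2
tool_pos: [0.5537, 0.288, 0.1534]
ee_rot: [3.142, 0.0, -0.0]
wrist_force: [-0.5, -0.5, -2.0]
width: 0.0607
[0.55403484 0.28830445 0.15398191]
```

View pics/w2c.png

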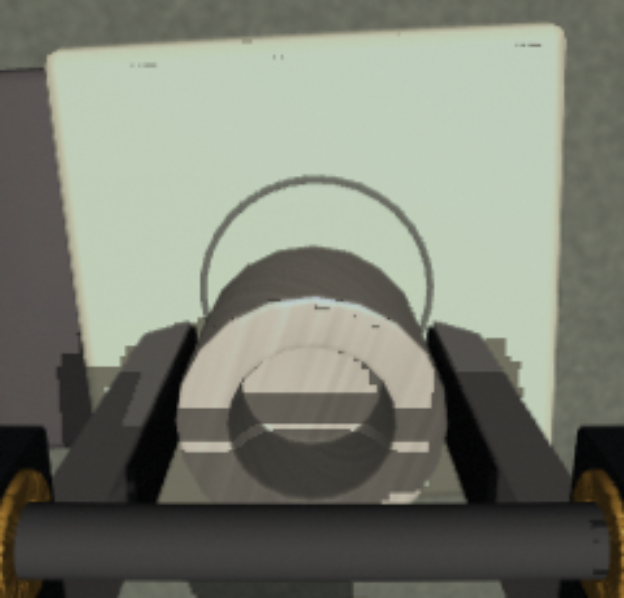

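View pics/s2c.png

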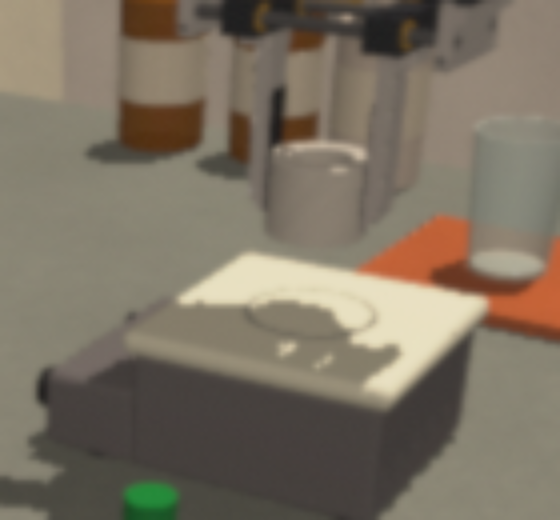

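```bash
python3 - <<'E'
from h import *
s=load('w2'); f=2.6
pts=[(204,280),(431,280),(317,180),(232,219),(400,217)]
W=np.array([pix2w(s,200+(x+.5)/f-.5,100+(y+.5)/f-.5,.095)[:2] for x,y in pts])
from scipy.optimize import least_squares
r=least_squares(lambda c: np.hypot(*(W-c).T)-.04,[.55,.28]); print(r.x,r.fun)
s=load('top0');
E
```

```text
[0.55686391 0.28503881] [-0.0009524  -0.00081069  0.00083701 -0.00027322 -0.0004776 ]
```

```bash
python3 - <<'E'
from h import *
s=load('w2'); f=2.6
from scipy.optimize import least_squares
def fit(pts,z,r,c0):
    W=np.array([pix2w(s,200+(x+.5)/f-.5,100+(y+.5)/f-.5,z)[:2] for x,y in pts])
    q=least_squares(lambda c: np.hypot(*(W-c).T)-r,c0); print(q.x,q.fun)
fit([(178,420),(445,420),(313,298),(216,336),(405,332)],.1896,.03,[.55,.28])
s=load('scene0')
# scene circle extents
def cc(x,y): return 250+(x+.5)/3.5-.5,110+(y+.5)/3.5-.5
W=np.array([pix2w(s,*cc(x,y),.095)[:2] for x,y in [(424,64),(540,67),(482,41),(481,87)]])
print(least_squares(lambda c: np.hypot(*(W-c).T)-.04,[.55,.28]).x)
for k,p in {'block':[(116,218),(209,216),(163,193)]}.items():
    W=np.array([pix2w(s,*cc(x,y),.045)[:2] for x,y in p]); print(least_squares(lambda c: np.hypot(*(W-c).T)-.03,[.45,.06]).x)
E
```

```text
[0.5549303  0.28574608] [-1.00283472e-03 -1.17584390e-03  3.75407843e-04 -2.41558059e-04
  1.14537805e-05]
[0.55499435 0.28364431]
[0.4511494  0.05617526]
```

```bash
python3 -m handwheel '{"delta_pos": [[1.5,0.7,5],[0,0,15],[0,0,15],[0,0,8],[0,0,4],[0,0,1.5],[0,0,0],[0,0,0]], "rotation": [[0,0,0],[0,0,0],[0,0,0],[0,0,0],[0,0,0],[0,0,0],[0,0,0],[0,0,0]], "claw": [1,1,1,1,1,1,1,1]}'
```

```text
time: 8.35
tool_pos: [0.5556, 0.2877, 0.1057]
ee_rot: [-3.141, -0.001, 0.0]
wrist_force: [0.1, 0.1, -2.8]
width: 0.0601
```

```bash
python3 -m handwheel '{"delta_pos": [[0,0,0.7],[0,0,0.7],[0,0,0],[0,0,0],[0,0,0],[0,0,0],[0,0,0],[0,0,0]], "rotation": [[0,0,0],[0,0,0],[0,0,0],[0,0,0],[0,0,0],[0,0,0],[0,0,0],[0,0,0]], "claw": [1,1,1,1,1,1,1,1]}'
```

```text
time: 9.35
tool_pos: [0.5554, 0.2876, 0.1038]
ee_rot: [-3.141, -0.0, -0.0]
wrist_force: [0.2, 0.6, -0.3]
width: 0.0605
```

```bash
python3 -m handwheel '{"delta_pos": [[0,0,0],[0,0,0],[0,0,0],[0,0,0],[0,0,0],[0,0,-10],[0,0,-30],[0,0,-40]], "rotation": [[0,0,0],[0,0,0],[0,0,0],[0,0,0],[0,0,0],[0,0,0],[0,0,0],[0,0,0]], "claw": [-1,-1,-1,-1,-1,-1,-1,-1]}'
python3 -m handwheel '{"delta_pos": [[0,30,0],[0,40,0],[0,40,0],[5,40,0],[5,30,0],[5,20,0],[5,15.6,0],[0,0,0]], "rotation": [[0,0,0],[0,0,0],[0,0,0],[0,0,0],[0,0,0],[0,0,0],[0,0,0],[0,0,0]], "claw": [-1,-1,-1,-1,-1,-1,-1,-1]}'
python3 - <<'E'
from h import *
snap('wrist','w3');snap('top','t3');snap('scene','s3'); print(robot.get_obs()['tool_pos'])
i=cv2.imread('pics/t3.png'); cv2.imwrite('pics/t3c.png',cv2.resize(i[150:280,90:230],None,fx=4.2,fy=4.2,interpolation=cv2.INTER_CUBIC))
E
```

```text
time: 10.35
tool_pos: [0.5547, 0.2873, 0.1839]
ee_rot: [3.141, 0.002, -0.0]
wrist_force: [0.1, -0.5, 0.1]
width: 0.0939
time: 11.35
tool_pos: [0.5757, 0.0715, 0.1836]
ee_rot: [-3.141, -0.0, -0.001]
wrist_force: [0.1, 0.8, -0.4]
width: 0.0944
[0.57519611 0.07282446 0.18350777]
```

View pics/t3c.png

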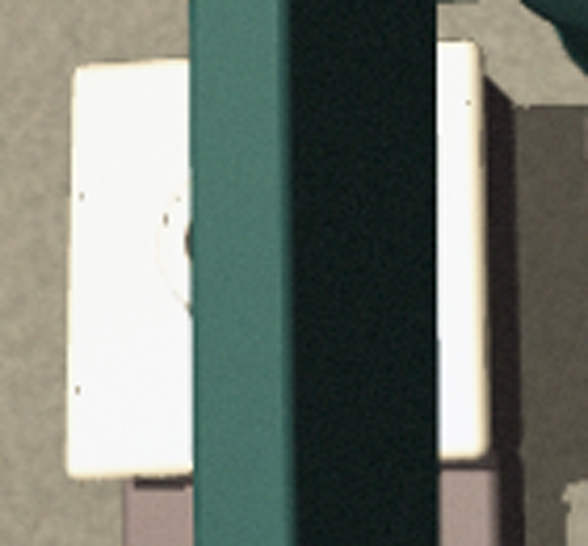

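View pics/w3.png

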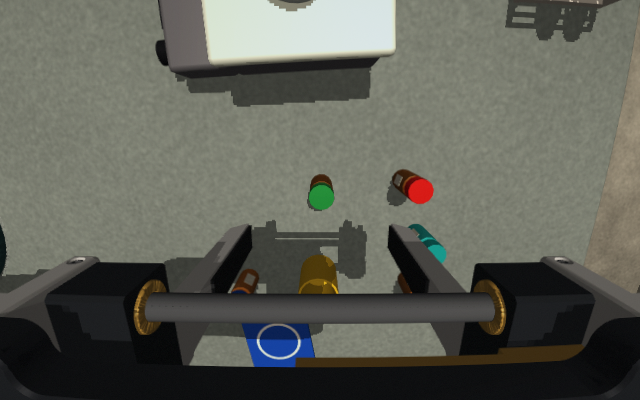

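```bash
python3 - <<'E'
from h import *
s=load('w3'); print(pix2w(s,321,198,.072)); print(robot.get_obs()['tool_pos'],w2pix(s,[.5766,.071,.072]))
i=cv2.imread('pics/w3.png'); cv2.imwrite('pics/w3c.png',cv2.resize(i[150:230,280:360],None,fx=7,fy=7,interpolation=cv2.INTER_CUBIC))
i=cv2.imread('pics/s3.png'); cv2.imwrite('pics/s3c.png',cv2.resize(i[80:180,310:450],None,fx=5,fy=5,interpolation=cv2.INTER_CUBIC))
E
```

```text
[0.57852045 0.06982456 0.072     ]
[0.57519611 0.07282446 0.18350777] [319.20501479 196.93790167]
```

View pics/s3c.png

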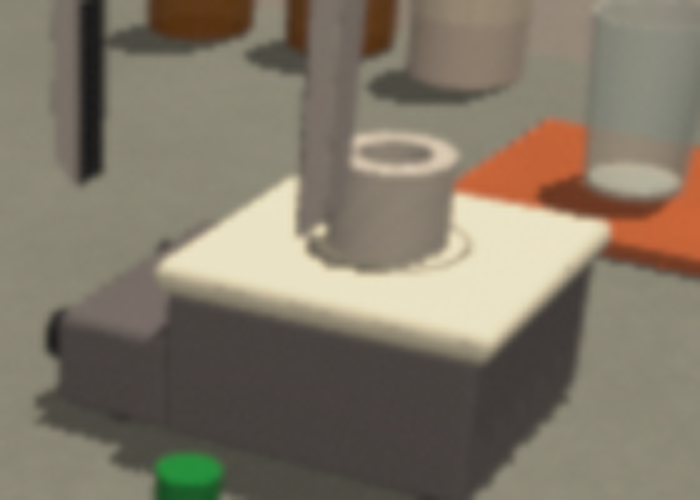

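```bash
python3 -m handwheel '{"delta_pos": [[1.5,1,20],[0,0,30],[0,0,35],[0,0,30],[0,0,22],[0,0,10],[0,0,0],[0,0,0]], "rotation": [[0,0,0],[0,0,0],[0,0,0],[0,0,0],[0,0,0],[0,0,0],[0,0,0],[0,0,0]], "claw": [-1,-1,-1,-1,-1,-1,-1,1]}'
python3 -m handwheel '{"delta_pos": [[0,0,0],[0,0,0],[0,0,0],[0,0,0],[0,0,0],[0,0,0],[0,0,-5],[0,0,-15]], "rotation": [[0,0,0],[0,0,0],[0,0,0],[0,0,0],[0,0,0],[0,0,0],[0,0,0],[0,0,0]], "claw": [1,1,1,1,1,1,1,1]}'
```

```text
time: 12.5
tool_pos: [0.5777, 0.0713, 0.0379]
ee_rot: [-3.141, -0.002, 0.0]
wrist_force: [0.8, 0.2, 0.1]
width: 0.0872
time: 13.5
tool_pos: [0.576, 0.071, 0.0562]
ee_rot: [-3.142, 0.002, 0.0]
wrist_force: [-0.5, -0.3, -0.9]
width: 0.0274
```

```bash
python3 -m handwheel '{"delta_pos": [[0,0,-30],[0,0,-40],[0,0,-45],[0,0,-35],[0,-10,-10],[-2.5,-25,0],[-3,-35,0],[-4,-40,0]], "rotation": [[0,0,0],[0,0,0],[0,0,0],[0,0,0],[0,0,0],[0,0,0],[0,0,0],[0,0,0]], "claw": [1,1,1,1,1,1,1,1]}'
python3 -m handwheel '{"delta_pos": [[-4,-40,0],[-4,-35,0],[-4,-20,0],[0,-11.6,0],[0,0,5],[0,0,5],[0,0,0],[0,0,0]], "rotation": [[0,0,0],[0,0,0],[0,0,0],[0,0,0],[0,0,0],[0,0,0],[0,0,0],[0,0,0]], "claw": [1,1,1,1,1,1,1,1]}'
python3 - <<'E'
from h import *
snap('wrist','w4');snap('scene','s4'); print(robot.get_obs()['tool_pos'])
i=cv2.imread('pics/w4.png'); cv2.imwrite('pics/w4c.png',cv2.resize(i[100:330,200:440],None,fx=2.6,fy=2.6,interpolation=cv2.INTER_CUBIC))
i=cv2.imread('pics/s4.png'); cv2.imwrite('pics/s4c.png',cv2.resize(i[30:160,320:450],None,fx=4.5,fy=4.5,interpolation=cv2.INTER_CUBIC))
E
```

```text
time: 14.5
tool_pos: [0.5665, 0.1821, 0.2152]
ee_rot: [3.141, 0.002, -0.001]
wrist_force: [0.5, -0.6, -0.9]
width: 0.0276
time: 15.5
tool_pos: [0.5555, 0.2869, 0.2066]
ee_rot: [-3.142, -0.0, -0.001]
wrist_force: [0.2, -0.0, -0.7]
width: 0.0276
[0.55551987 0.28716953 0.20689736]
```

View pics/w4c.png

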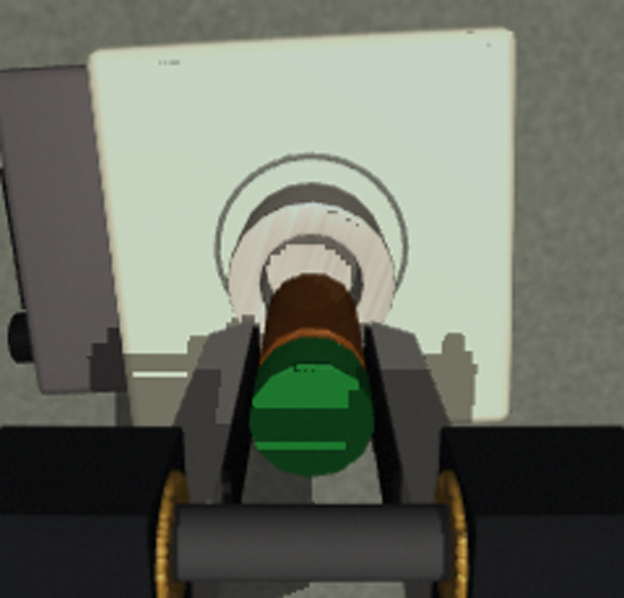

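View pics/s4c.png

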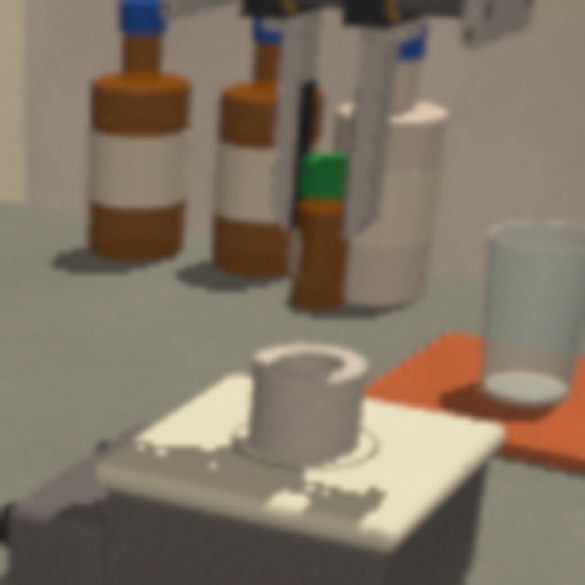

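```bash
python3 - <<'E'
from h import *
s=load('w4'); f=2.6
from scipy.optimize import least_squares
def fit(pts,z,r,c0=[.55,.28]):
    W=np.array([pix2w(s,200+(x+.5)/f-.5,100+(y+.5)/f-.5,z)[:2] for x,y in pts])
    q=least_squares(lambda c: np.hypot(*(W-c).T)-r,c0); print(q.x,q.fun)
fit([(216,240),(408,240),(310,154),(246,187),(378,187)],.095,.04)
fit([(230,285),(394,285),(312,203),(253,234),(370,232)],.140,.03)
fit([(261,280),(363,280),(311,235)],.140,.018)
fit([(250,415),(373,415),(312,475)],.207-.0375+.072,.014)
E
```

```text
[0.55694892 0.28525588] [-0.00013552 -0.00010788  0.00166627 -0.00111585 -0.00110892]
[0.55695825 0.28408408] [-0.00099728 -0.00112424  0.00145325 -0.00097918 -0.00081903]
[0.55689388 0.28632536] [-3.77891746e-06 -3.76415645e-06  7.48446343e-07]
[0.55663249 0.28705356] [-6.34972849e-04 -6.34342014e-04 -7.52319218e-05]
```

```bash
python3 -m handwheel '{"delta_pos": [[0,0,5],[0,0,10],[0,0,12],[0,0,12],[0,0,8],[0,0,4],[0,0,1],[0,0,0]], "rotation": [[0,0,0],[0,0,0],[0,0,0],[0,0,0],[0,0,0],[0,0,0],[0,0,0],[0,0,0]], "claw": [1,1,1,1,1,1,1,1]}'
```

```text
time: 16.6
tool_pos: [0.5555, 0.2876, 0.155]
ee_rot: [-3.141, -0.001, -0.0]
wrist_force: [0.5, 0.1, -0.8]
width: 0.0274
```

```bash
python3 -m handwheel '{"delta_pos": [[0,0,0.7],[0,0,0.7],[0,0,0.7],[0,0,0],[0,0,0],[0,0,0],[0,0,0],[0,0,0]], "rotation": [[0,0,0],[0,0,0],[0,0,0],[0,0,0],[0,0,0],[0,0,0],[0,0,0],[0,0,0]], "claw": [1,1,1,1,1,1,1,1]}'
```

```text
time: 17.6
tool_pos: [0.5553, 0.2875, 0.1525]
ee_rot: [-3.142, -0.0, -0.0]
wrist_force: [0.5, -0.4, -0.8]
width: 0.0279
```

```bash
python3 -m handwheel '{"delta_pos": [[0,0,0.7],[0,0,0.5],[0,0,0],[0,0,0],[0,0,0],[0,0,0],[0,0,0],[0,0,0]], "rotation": [[0,0,0],[0,0,0],[0,0,0],[0,0,0],[0,0,0],[0,0,0],[0,0,0],[0,0,0]], "claw": [1,1,1,1,1,1,1,1]}'
```

```text
time: 18.6
tool_pos: [0.5553, 0.2876, 0.1515]
ee_rot: [-3.141, -0.0, 0.0]
wrist_force: [-0.5, -0.0, 2.7]
width: 0.0278
```

```bash
python3 -m handwheel '{"delta_pos": [[0,0,0],[0,0,0],[0,0,0],[0,0,0],[0,0,-5],[0,0,-15],[0,0,-30],[0,0,-30]], "rotation": [[0,0,0],[0,0,0],[0,0,0],[0,0,0],[0,0,0],[0,0,0],[0,0,0],[0,0,0]], "claw": [-1,-1,-1,-1,-1,-1,-1,-1]}'
python3 -m handwheel '{"delta_pos": [[-8,30,0],[-10,45,0],[-12,50,0],[-12,50,0],[-12,50,0],[-12,50,10],[-10,45,20],[-5.5,33,20]], "rotation": [[0,0,0],[0,0,0],[0,0,0],[0,0,0],[0,0,0],[0,0,0],[0,0,0],[0,0,0]], "claw": [-1,-1,-1,-1,-1,-1,-1,-1]}'
python3 - <<'E'
from h import *
snap('wrist','w5');snap('scene','s5');snap('top','t5'); print(robot.get_obs()['tool_pos'])
i=cv2.imread('pics/s5.png'); cv2.imwrite('pics/s5c.png',cv2.resize(i[60:190,310:450],None,fx=4.3,fy=4.3,interpolation=cv2.INTER_CUBIC))
i=cv2.imread('pics/t5.png'); cv2.imwrite('pics/t5c.png',cv2.resize(i[150:280,90:230],None,fx=4.2,fy=4.2,interpolation=cv2.INTER_CUBIC))
E
```

```text
time: 19.6
tool_pos: [0.5554, 0.2876, 0.2334]
ee_rot: [-3.141, -0.001, -0.0]
wrist_force: [0.2, -0.6, 0.4]
width: 0.0936
time: 20.6
tool_pos: [0.4738, -0.0674, 0.1827]
ee_rot: [3.141, -0.003, -0.001]
wrist_force: [-0.3, -0.1, -0.9]
width: 0.0941
[ 0.47329825 -0.06638566  0.18147702]
```

View pics/s5c.png

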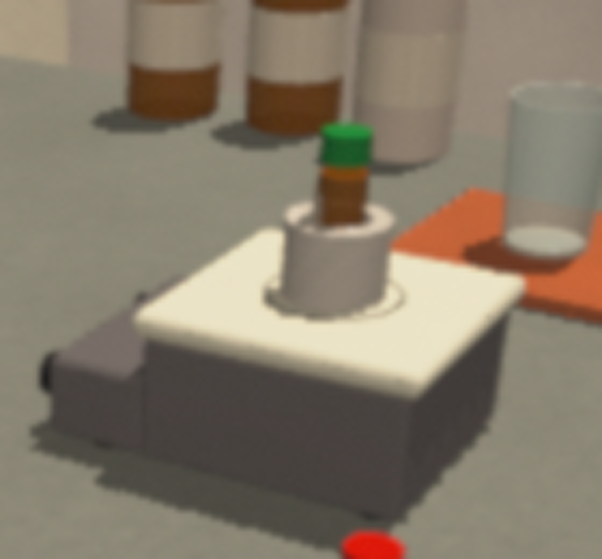

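View pics/t5c.png

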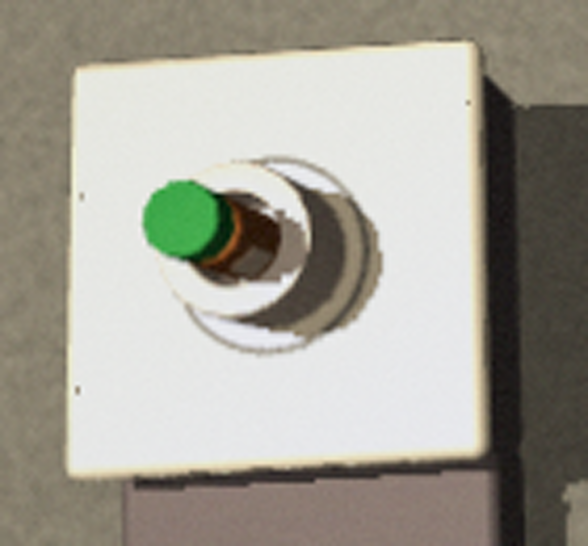

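View pics/w5.png

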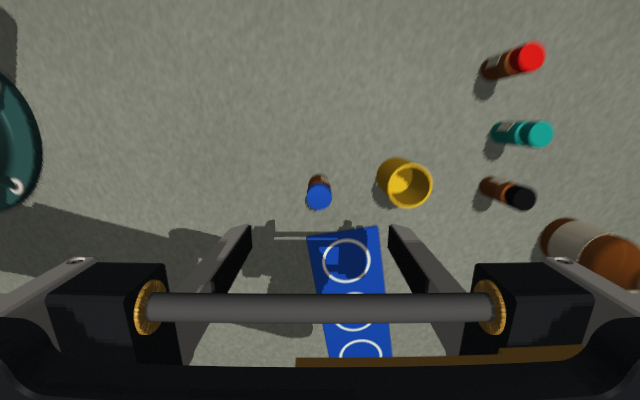

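```bash
python3 - <<'E'
from h import *
s=load('w5'); print(pix2w(s,319,197,.072),pix2w(s,346.5,261,.006)); print(robot.get_obs()['tool_pos'])
s=load('t5'); print(pix2w(s,90+182.5/4.2-.5,150+219.5/4.2-.5,.187))
E
```

```text
[ 0.47490077 -0.06782987  0.072     ] [ 0.51339334 -0.17752355  0.006     ]
[ 0.47329825 -0.06638566  0.18147702]
[0.55410174 0.28680788 0.187     ]
```

```bash
python3 -m handwheel '{"delta_pos": [[0.3,-1,20],[0,0,30],[0,0,35],[0,0,35],[0,0,24],[0,0,10],[0,0,0],[0,0,0]], "rotation": [[0,0,0],[0,0,0],[0,0,0],[0,0,0],[0,0,0],[0,0,0],[0,0,0],[0,0,0]], "claw": [-1,-1,-1,-1,-1,-1,-1,1]}'
python3 -m handwheel '{"delta_pos": [[0,0,0],[0,0,0],[0,0,0],[0,0,0],[0,0,0],[0,0,0],[0,0,-10],[0,0,-15]], "rotation": [[0,0,0],[0,0,0],[0,0,0],[0,0,0],[0,0,0],[0,0,0],[0,0,0],[0,0,0]], "claw": [1,1,1,1,1,1,1,1]}'
python3 -m handwheel '{"delta_pos": [[0,0,-20],[3,15,0],[8,20,0],[10,25,0],[10,25,0],[6,15,0],[1.5,10,0],[0,0,0]], "rotation": [[0,0,0],[0,0,0],[0,0,0],[0,0,0],[0,0,0],[0,0,0],[0,0,0],[0,0,0]], "claw": [1,1,1,1,1,1,1,1]}'
python3 - <<'E'
from h import *
snap('wrist','w6');snap('top','t6'); print(robot.get_obs()['tool_pos'])
i=cv2.imread('pics/w6.png'); cv2.imwrite('pics/w6c.png',cv2.resize(i[100:330,200:440],None,fx=2.6,fy=2.6,interpolation=cv2.INTER_CUBIC))
E
```

```text
time: 21.75
tool_pos: [0.4755, -0.0644, 0.029]
ee_rot: [3.141, -0.003, 0.0]
wrist_force: [-0.3, 0.1, 0.2]
width: 0.0873
time: 22.75
tool_pos: [0.4738, -0.0644, 0.0528]
ee_rot: [-3.141, 0.001, 0.0]
wrist_force: [-0.9, 0.1, -0.8]
width: 0.028
time: 23.75
tool_pos: [0.5123, -0.1749, 0.0718]
ee_rot: [-3.141, 0.001, -0.001]
wrist_force: [-0.0, -0.1, -0.6]
width: 0.0277
[ 0.51227366 -0.17397629  0.07208821]
```

View pics/w6c.png

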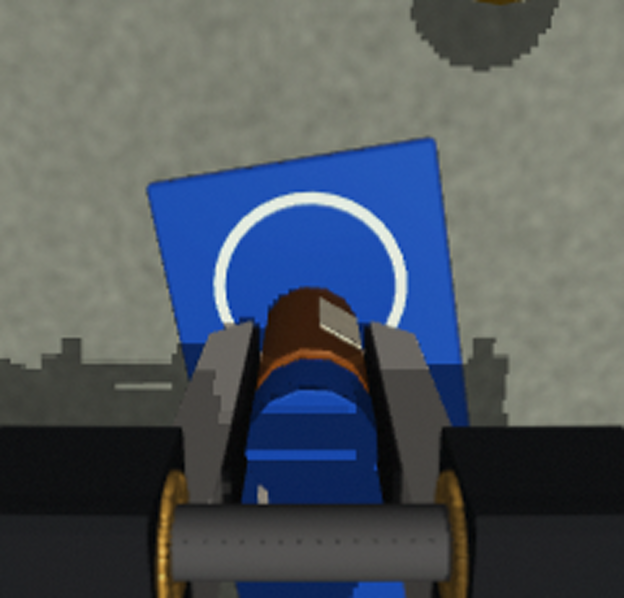

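```bash
python3 - <<'E'
from h import *
s=load('w6'); f=2.6
from scipy.optimize import least_squares
def fit(pts,z,r,c0=[.51,-.17]):
    W=np.array([pix2w(s,200+(x+.5)/f-.5,100+(y+.5)/f-.5,z)[:2] for x,y in pts])
    q=least_squares(lambda c: np.hypot(*(W-c).T)-r,c0); print(q.x,q.fun)
fit([(214,285),(408,285),(311,191),(246,218),(376,218)],.006,.034)
fit([(246,460),(380,460),(312,390)],.072+.044,.014)
print([robot.get_obs()['tool_pos'] for _ in range(2)])
E
```

```text
[ 0.51329197 -0.17644171] [ 5.16779000e-05  4.85911359e-05  5.51164600e-04 -3.72229939e-04
 -3.67637449e-04]
[ 0.5137839  -0.17761379] [-2.91443209e-05 -2.92585597e-05 -7.56968555e-06]
[array([ 0.51227366, -0.17397629,  0.07208821]), array([ 0.51227366, -0.17397629,  0.07208821])]
```

```bash
python3 -m handwheel '{"delta_pos": [[0,0,5],[0,0,10],[0,0,10],[0,0,7],[0,0,3],[0,0,2],[0,0,0],[0,0,0]], "rotation": [[0,0,0],[0,0,0],[0,0,0],[0,0,0],[0,0,0],[0,0,0],[0,0,0],[0,0,0]], "claw": [1,1,1,1,1,1,1,1]}'
python3 -m handwheel '{"delta_pos": [[0,0,0.7],[0,0,0.5],[0,0,0],[0,0,0],[0,0,0],[0,0,0],[0,0,0],[0,0,0]], "rotation": [[0,0,0],[0,0,0],[0,0,0],[0,0,0],[0,0,0],[0,0,0],[0,0,0],[0,0,0]], "claw": [1,1,1,1,1,1,1,1]}'
```

```text
time: 24.85
tool_pos: [0.5128, -0.1746, 0.0356]
ee_rot: [3.141, -0.001, -0.0]
wrist_force: [0.0, -1.1, 0.6]
width: 0.0272
time: 25.85
tool_pos: [0.5126, -0.1744, 0.0341]
ee_rot: [-3.141, -0.0, -0.0]
wrist_force: [-1.1, -0.4, -0.9]
width: 0.0274
```

```bash
python3 -m handwheel '{"delta_pos": [[0,0,0.6],[0,0,0.5],[0,0,0],[0,0,0],[0,0,0],[0,0,0],[0,0,0],[0,0,0]], "rotation": [[0,0,0],[0,0,0],[0,0,0],[0,0,0],[0,0,0],[0,0,0],[0,0,0],[0,0,0]], "claw": [1,1,1,1,1,1,1,1]}'
```

```text
time: 26.85
tool_pos: [0.5126, -0.1745, 0.0332]
ee_rot: [-3.142, -0.0, -0.0]
wrist_force: [-1.6, 0.4, 4.6]
width: 0.0276
```

```bash
python3 -m handwheel '{"delta_pos": [[0,0,0],[0,0,0],[0,0,0],[0,0,0],[0,0,-15],[0,0,-40],[0,0,-45],[0,0,-47]], "rotation": [[0,0,0],[0,0,0],[0,0,0],[0,0,0],[0,0,0],[0,0,0],[0,0,0],[0,0,0]], "claw": [-1,-1,-1,-1,-1,-1,-1,-1]}'
python3 -m handwheel '{"delta_pos": [[20,-25,0],[25,-35,0],[28,-40,0],[28,-42,0],[28,-42,0],[25,-40,0],[17.5,-28,0],[0,0,0]], "rotation": [[0,0,0],[0,0,0],[0,0,0],[0,0,0],[0,0,0],[0,0,0],[0,0,0],[0,0,0]], "claw": [-1,-1,-1,-1,-1,-1,-1,-1]}'
python3 - <<'E'
from h import *
snap('wrist','w7');snap('top','t7'); print(robot.get_obs()['tool_pos'])
i=cv2.imread('pics/t7.png'); cv2.imwrite('pics/t7c.png',cv2.resize(i[180:280,385:545],None,fx=5,fy=5,interpolation=cv2.INTER_CUBIC))
E
```

```text
time: 27.85
tool_pos: [0.5125, -0.1744, 0.1824]
ee_rot: [3.141, -0.001, 0.0]
wrist_force: [0.9, -0.1, 0.1]
width: 0.094
time: 28.85
tool_pos: [0.6847, 0.0799, 0.1803]
ee_rot: [-3.141, -0.001, 0.003]
wrist_force: [0.4, 1.0, -0.8]
width: 0.094
[0.68403034 0.07735189 0.18060088]
```

View pics/w7.png

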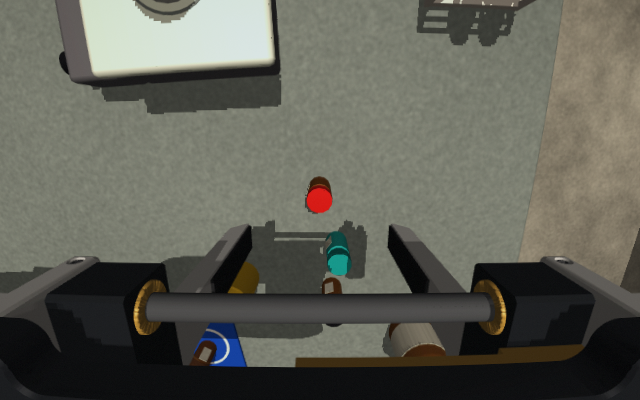

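View pics/t7c.png

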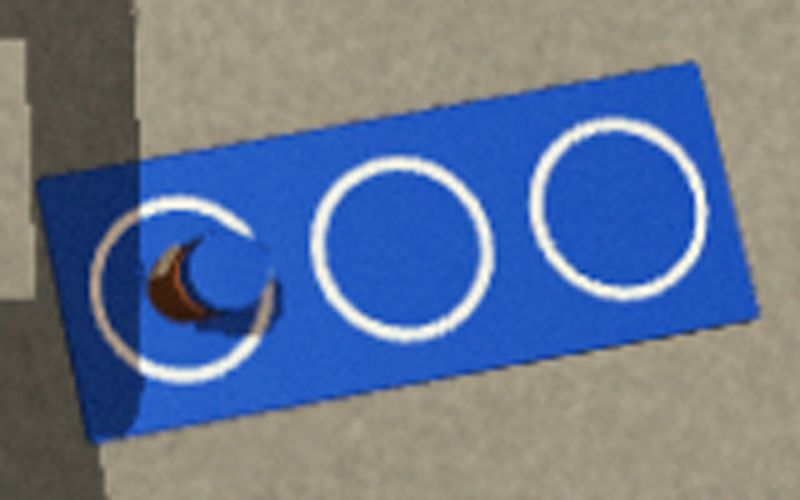

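```bash
python3 - <<'E'
from h import *
s=load('w7'); print(pix2w(s,319.3,200,.072)); print(s['eye'])
s=load('t7'); print(pix2w(s,385+228.5/5-.5,180+273.5/5-.5,.078),pix2w(s,385+182.5/5-.5,180+289.5/5-.5,.006))
E
```

```text
[0.685861   0.07695157 0.072     ]
[0.68539851 0.15423704 0.35875916]
[ 0.51051588 -0.17491957  0.078     ] [ 0.51089153 -0.17531029  0.006     ]
```

```bash
python3 -m handwheel '{"delta_pos": [[0.3,0,20],[0,0,30],[0,0,35],[0,0,34],[0,0,22],[0,0,10],[0,0,0],[0,0,0]], "rotation": [[0,0,0],[0,0,0],[0,0,0],[0,0,0],[0,0,0],[0,0,0],[0,0,0],[0,0,0]], "claw": [-1,-1,-1,-1,-1,-1,-1,1]}'
python3 -m handwheel '{"delta_pos": [[0,0,0],[0,0,0],[0,0,0],[0,0,0],[0,0,0],[0,0,0],[0,0,-15],[0,0,-25]], "rotation": [[0,0,0],[0,0,0],[0,0,0],[0,0,0],[0,0,0],[0,0,0],[0,0,0],[0,0,0]], "claw": [1,1,1,1,1,1,1,1]}'
```

```text
time: 29.95
tool_pos: [0.6854, 0.0772, 0.0309]
ee_rot: [-3.141, -0.003, -0.0]
wrist_force: [0.0, -0.2, -0.3]
width: 0.0872
time: 30.95
tool_pos: [0.6836, 0.0775, 0.0688]
ee_rot: [3.142, 0.002, -0.0]
wrist_force: [-0.6, 0.6, -0.2]
width: 0.0276
```

```bash
python3 -m handwheel '{"delta_pos": [[0,0,-30],[0,0,-40],[0,0,-30],[-10,25,0],[-15,40,0],[-15,45,0],[-15,45,0],[-15,45,0]], "rotation": [[0,0,0],[0,0,0],[0,0,0],[0,0,0],[0,0,0],[0,0,0],[0,0,0],[0,0,0]], "claw": [1,1,1,1,1,1,1,1]}'
python3 -m handwheel '{"delta_pos": [[-15,45,0],[-15,45,0],[-15,45,0],[-15,45,10],[-9,25,25],[-5,15,30],[0,0,20],[0,0,0]], "rotation": [[0,0,0],[0,0,0],[0,0,0],[0,0,0],[0,0,0],[0,0,0],[0,0,0],[0,0,0]], "claw": [1,1,1,1,1,1,1,1]}'
python3 - <<'E'
from h import *
snap('wrist','w8'); print(robot.get_obs()['tool_pos'])
i=cv2.imread('pics/w8.png'); cv2.imwrite('pics/w8c.png',cv2.resize(i[100:330,200:440],None,fx=2.6,fy=2.6,interpolation=cv2.INTER_CUBIC))
E
```

```text
time: 31.95
tool_pos: [0.614, -0.1238, 0.1704]
ee_rot: [3.141, -0.002, 0.0]
wrist_force: [0.7, -0.5, -0.5]
width: 0.0271
time: 32.95
tool_pos: [0.5397, -0.3411, 0.0823]
ee_rot: [-3.139, 0.003, 0.0]
wrist_force: [0.5, 0.1, 0.1]
width: 0.0277
[ 0.54063034 -0.34149053  0.08397111]
```

View pics/w8c.png

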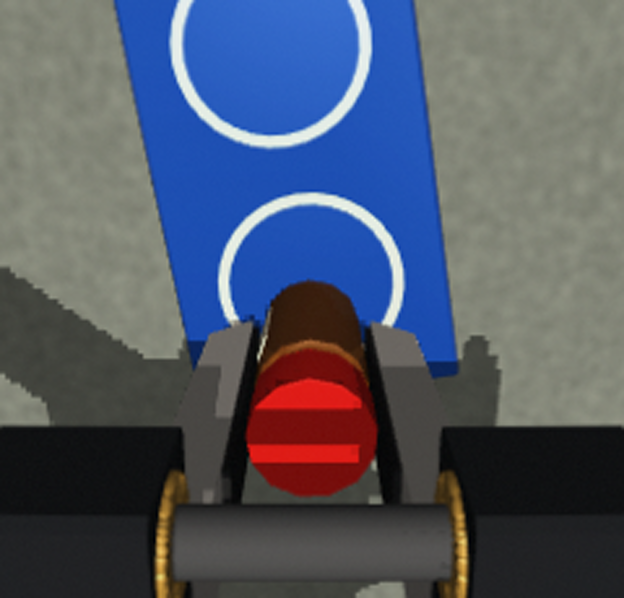

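```bash
python3 - <<'E'
from h import *
s=load('w8'); f=2.6
from scipy.optimize import least_squares
def fit(pts,z,r,c0=[.54,-.34]):
    W=np.array([pix2w(s,200+(x+.5)/f-.5,100+(y+.5)/f-.5,z)[:2] for x,y in pts])
    q=least_squares(lambda c: np.hypot(*(W-c).T)-r,c0); print(q.x,q.fun)
fit([(218,280),(405,280),(311,192),(248,218),(374,218)],.006,.034)
fit([(246,435),(377,435),(311,495)],.083+.042,.014)
E
```

```text
[ 0.54062512 -0.34446532] [ 0.00014244  0.00024383  0.00044885 -0.00024085 -0.00039221]
[ 0.54091805 -0.34084833] [-4.57675325e-04 -4.57755338e-04 -9.39626024e-06]
```

```bash
python3 -m handwheel '{"delta_pos": [[0,1.3,5],[0,0,10],[0,0,12],[0,0,10],[0,0,6],[0,0,3],[0,0,0.5],[0,0,0]], "rotation": [[0,0,0],[0,0,0],[0,0,0],[0,0,0],[0,0,0],[0,0,0],[0,0,0],[0,0,0]], "claw": [1,1,1,1,1,1,1,1]}'
python3 -m handwheel '{"delta_pos": [[0,0,0],[0,0,0],[0,0,0],[0,0,0],[0,0,0],[0,0,0],[0,0,0],[0,0,0]], "rotation": [[0,0,0],[0,0,0],[0,0,0],[0,0,0],[0,0,0],[0,0,0],[0,0,0],[0,0,0]], "claw": [1,1,1,1,1,1,1,1]}'
```

```text
time: 34.0
tool_pos: [0.5406, -0.344, 0.0379]
ee_rot: [3.141, -0.001, -0.0]
wrist_force: [0.3, 0.1, -0.0]
width: 0.0276
time: 35.0
tool_pos: [0.5404, -0.3437, 0.0374]
ee_rot: [-3.142, 0.0, -0.0]
wrist_force: [-0.1, -0.4, -0.0]
width: 0.0272
```

```bash
python3 -m handwheel '{"delta_pos": [[0,-0.8,0.8],[0,0,0.7],[0,0,0.5],[0,0,0],[0,0,0],[0,0,0],[0,0,0],[0,0,0]], "rotation": [[0,0,0],[0,0,0],[0,0,0],[0,0,0],[0,0,0],[0,0,0],[0,0,0],[0,0,0]], "claw": [1,1,1,1,1,1,1,1]}'
```

```text
time: 36.0
tool_pos: [0.5404, -0.3429, 0.0355]
ee_rot: [-3.142, -0.0, -0.0]
wrist_force: [0.2, 0.7, -0.5]
width: 0.0277
```

```bash
python3 -m handwheel '{"delta_pos": [[0,0,0.6],[0,0,0.5],[0,0,0],[0,0,0],[0,0,0],[0,0,0],[0,0,0],[0,0,0]], "rotation": [[0,0,0],[0,0,0],[0,0,0],[0,0,0],[0,0,0],[0,0,0],[0,0,0],[0,0,0]], "claw": [1,1,1,1,1,1,1,1]}'
```

```text
time: 37.0
tool_pos: [0.5405, -0.343, 0.0348]
ee_rot: [3.141, -0.0, -0.0]
wrist_force: [-0.6, 0.8, 5.1]
width: 0.0277
```

```bash
python3 -m handwheel '{"delta_pos": [[0,0,0],[0,0,0],[0,0,0],[0,0,0],[0,0,-15],[0,0,-40],[0,0,-45],[0,0,-45]], "rotation": [[0,0,0],[0,0,0],[0,0,0],[0,0,0],[0,0,0],[0,0,0],[0,0,0],[0,0,0]], "claw": [-1,-1,-1,-1,-1,-1,-1,-1]}'
python3 -m handwheel '{"delta_pos": [[3,-30,0],[5,-45,0],[5,-50,0],[5,-50,0],[5,-50,0],[5,-40,0],[5,-23.7,0],[0,0,0]], "rotation": [[0,0,0],[0,0,0],[0,0,0],[0,0,0],[0,0,0],[0,0,0],[0,0,0],[0,0,0]], "claw": [-1,-1,-1,-1,-1,-1,-1,-1]}'
python3 - <<'E'
from h import *
snap('wrist','w9');snap('top','t9'); print(robot.get_obs()['tool_pos'])
i=cv2.imread('pics/t9.png'); cv2.imwrite('pics/t9c.png',cv2.resize(i[180:280,385:545],None,fx=5,fy=5,interpolation=cv2.INTER_CUBIC))
i=cv2.imread('pics/w9.png'); cv2.imwrite('pics/w9c.png',cv2.resize(i[100:330,200:440],None,fx=2.6,fy=2.6,interpolation=cv2.INTER_CUBIC))
E
```

```text
time: 38.0
tool_pos: [0.5405, -0.343, 0.1822]
ee_rot: [3.141, -0.001, -0.0]
wrist_force: [-0.2, -0.6, 0.1]
width: 0.0939
time: 39.0
tool_pos: [0.5738, -0.0529, 0.1807]
ee_rot: [3.141, -0.002, 0.003]
wrist_force: [0.2, -0.3, -0.1]
width: 0.0938
[ 0.57346873 -0.05486979  0.18018867]
```

View pics/w9c.png

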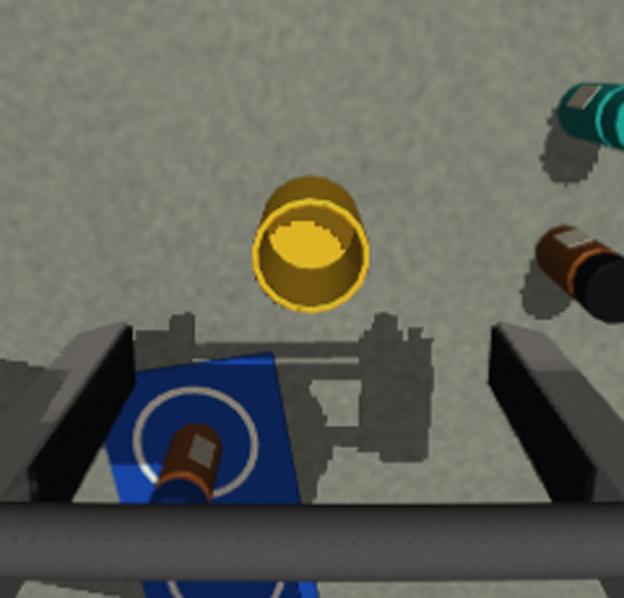

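View pics/t9c.png

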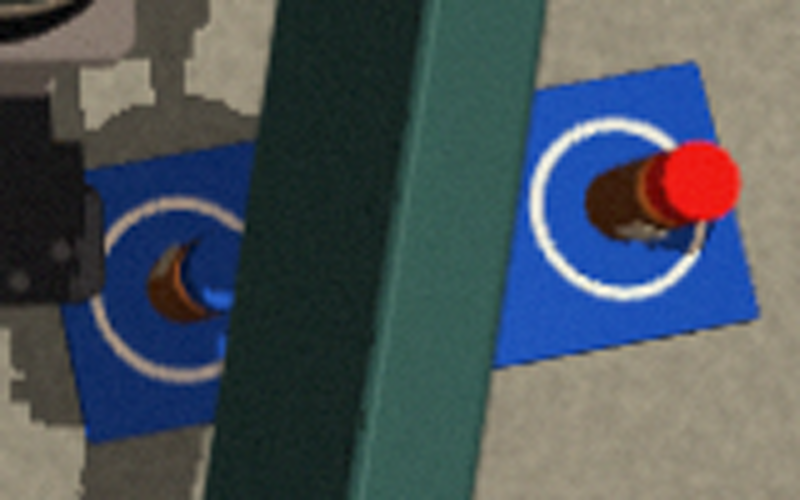

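```bash
python3 - <<'E'
from h import *
s=load('t9'); print(pix2w(s,385+700.5/5-.5,180+181.5/5-.5,.078),pix2w(s,385+620.5/5-.5,180+209.5/5-.5,.006))
s=load('w9'); print(pix2w(s,200+311.5/2.6-.5,100+255.5/2.6-.5,.065))
E
python3 -m handwheel '{"delta_pos": [[0,0,20],[0,0,30],[0,0,35],[0,0,36],[0,0,26],[0,0,12],[0,0,0],[0,0,0]], "rotation": [[0,0,0],[0,0,0],[0,0,0],[0,0,0],[0,0,0],[0,0,0],[0,0,0],[0,0,0]], "claw": [-1,-1,-1,-1,-1,-1,-1,1]}'
python3 -m handwheel '{"delta_pos": [[0,0,0],[0,0,0],[0,0,0],[0,0,0],[0,0,0],[0,0,0],[0,0,-15],[0,0,-25]], "rotation": [[0,0,0],[0,0,0],[0,0,0],[0,0,0],[0,0,0],[0,0,0],[0,0,0],[0,0,0]], "claw": [1,1,1,1,1,1,1,1]}'
```

```text
[ 0.53938151 -0.34125645  0.078     ] [ 0.53804302 -0.34290872  0.006     ]
[ 0.57505878 -0.0554074   0.065     ]
time: 40.1
tool_pos: [0.5745, -0.0548, 0.022]
ee_rot: [3.141, -0.003, -0.001]
wrist_force: [0.4, 0.4, -0.1]
width: 0.087
time: 41.1
tool_pos: [0.5724, -0.0541, 0.0602]
ee_rot: [-3.141, 0.003, 0.0]
wrist_force: [0.6, -0.7, -1.1]
width: 0.0486
```

```bash
python3 -m handwheel '{"delta_pos": [[0,0,-35],[0,0,-45],[0,0,-30],[-5,20,0],[-8,35,0],[-10,42,0],[-10,42,0],[-8,37,0]], "rotation": [[0,0,0],[0,0,0],[0,0,0],[0,0,0],[0,0,0],[0,0,0],[0,0,0],[0,0,0]], "claw": [1,1,1,1,1,1,1,1]}'
python3 -m handwheel '{"delta_pos": [[-5.7,28.3,0],[0,0,0],[0,0,10],[0,0,20],[0,0,25],[0,0,15],[0,0,0],[0,0,0]], "rotation": [[0,0,0],[0,0,0],[0,0,0],[0,0,0],[0,0,0],[0,0,0],[0,0,0],[0,0,0]], "claw": [1,1,1,1,1,1,1,1]}'
python3 - <<'E'
from h import *
snap('wrist','w10'); print(robot.get_obs()['tool_pos'])
i=cv2.imread('pics/w10.png'); cv2.imwrite('pics/w10c.png',cv2.resize(i[100:330,200:440],None,fx=2.6,fy=2.6,interpolation=cv2.INTER_CUBIC))
E
```

```text
time: 42.1
tool_pos: [0.5302, -0.2325, 0.168]
ee_rot: [-3.14, 0.004, -0.001]
wrist_force: [0.2, 0.6, -1.5]
width: 0.0489
time: 43.1
tool_pos: [0.5272, -0.2585, 0.1012]
ee_rot: [3.141, -0.001, 0.001]
wrist_force: [0.5, 0.4, -1.3]
width: 0.0485
[ 0.52741703 -0.25874515  0.10159344]
```

View pics/w10c.png

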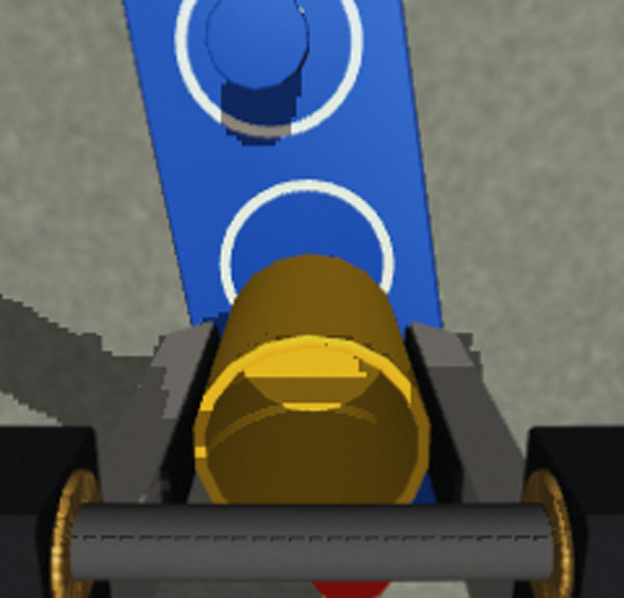

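```bash
python3 - <<'E'
from h import *
s=load('w10'); f=2.6
from scipy.optimize import least_squares
def fit(pts,z,r,c0=[.526,-.26]):
    W=np.array([pix2w(s,200+(x+.5)/f-.5,100+(y+.5)/f-.5,z)[:2] for x,y in pts])
    q=least_squares(lambda c: np.hypot(*(W-c).T)-r,c0); print(q.x,q.fun)
fit([(220,258),(395,258),(307,180),(246,204),(368,204)],.006,.034)
fit([(194,442),(430,438),(312,335),(240,362),(385,362)],.1015-.0215+.065,.025)
E
```

```text
[ 0.52698682 -0.26034604] [ 1.56759895e-04  2.67055209e-04 -1.97081790e-05  6.46223137e-05
 -9.58419476e-05]
[ 0.52846528 -0.26123977] [-0.00056484 -0.00058885  0.0007092  -0.00038077 -0.0003394 ]
```

```bash
python3 -m handwheel '{"delta_pos": [[-1.2,0,10],[0,0,15],[0,0,18],[0,0,15],[0,0,9],[0,0,4],[0,0,1.5],[0,0,0]], "rotation": [[0,0,0],[0,0,0],[0,0,0],[0,0,0],[0,0,0],[0,0,0],[0,0,0],[0,0,0]], "claw": [1,1,1,1,1,1,1,1]}'
python3 -m handwheel '{"delta_pos": [[0,0,0.7],[0,0,0],[0,0,0],[0,0,0],[0,0,0],[0,0,0],[0,0,0],[0,0,0]], "rotation": [[0,0,0],[0,0,0],[0,0,0],[0,0,0],[0,0,0],[0,0,0],[0,0,0],[0,0,0]], "claw": [1,1,1,1,1,1,1,1]}'
```

```text
time: 44.15
tool_pos: [0.5258, -0.2587, 0.0283]
ee_rot: [3.141, -0.001, -0.0]
wrist_force: [-0.9, -0.3, -0.9]
width: 0.0484
time: 45.15
tool_pos: [0.5255, -0.2585, 0.0271]
ee_rot: [-3.142, -0.0, 0.0]
wrist_force: [-0.6, -0.4, -0.4]
width: 0.049
```

```bash
python3 -m handwheel '{"delta_pos": [[0,0,0.6],[0,0,0.4],[0,0,0],[0,0,0],[0,0,0],[0,0,0],[0,0,0],[0,0,0]], "rotation": [[0,0,0],[0,0,0],[0,0,0],[0,0,0],[0,0,0],[0,0,0],[0,0,0],[0,0,0]], "claw": [1,1,1,1,1,1,1,1]}'
```

```text
time: 46.15
tool_pos: [0.5256, -0.2586, 0.0265]
ee_rot: [3.142, -0.0, 0.0]
wrist_force: [-1.4, 1.2, 4.6]
width: 0.0486
```

```bash
python3 -m handwheel '{"delta_pos": [[0,0,0],[0,0,0],[0,0,0],[0,0,0],[0,0,-15],[0,0,-40],[0,0,-45],[0,0,-50]], "rotation": [[0,0,0],[0,0,0],[0,0,0],[0,0,0],[0,0,0],[0,0,0],[0,0,0],[0,0,0]], "claw": [-1,-1,-1,-1,-1,-1,-1,-1]}'
python3 -m handwheel '{"delta_pos": [[-15,-20,0],[-25,-35,0],[-30,-40,0],[-30,-40,0],[-30,-40,0],[-20,-30,0],[-10,-15,0],[0,0,0]], "rotation": [[0,0,0],[0,0,0],[0,0,0],[0,0,0],[0,0,0],[0,0,0],[0,0,0],[0,0,0]], "claw": [-1,-1,-1,-1,-1,-1,-1,-1]}'
python3 - <<'E'
from h import *
snap('scene','s11');snap('top','t11'); print(robot.get_obs()['tool_pos'])
i=cv2.imread('pics/t11.png'); cv2.imwrite('pics/t11c.png',cv2.resize(i[180:280,385:545],None,fx=5,fy=5,interpolation=cv2.INTER_CUBIC))
E
```

```text
time: 47.15
tool_pos: [0.5253, -0.2584, 0.1784]
ee_rot: [3.141, -0.0, -0.0]
wrist_force: [0.7, 0.8, -0.8]
width: 0.0939
time: 48.15
tool_pos: [0.3657, -0.0383, 0.1771]
ee_rot: [3.141, -0.002, 0.001]
wrist_force: [0.0, 0.9, -0.4]
width: 0.0943
[ 0.36618699 -0.03920561  0.17657645]
```

View pics/t11c.png

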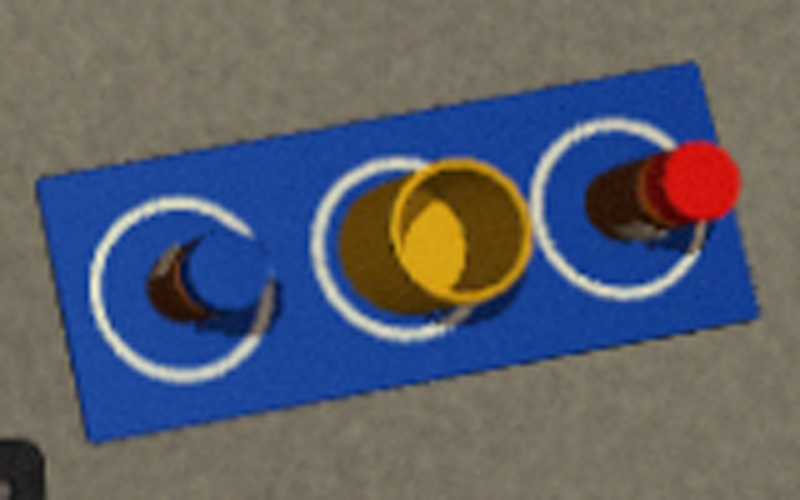

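View pics/s11.png

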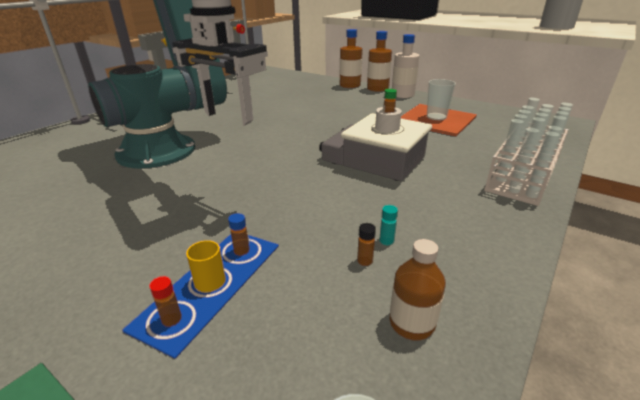

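View pics/t11.png

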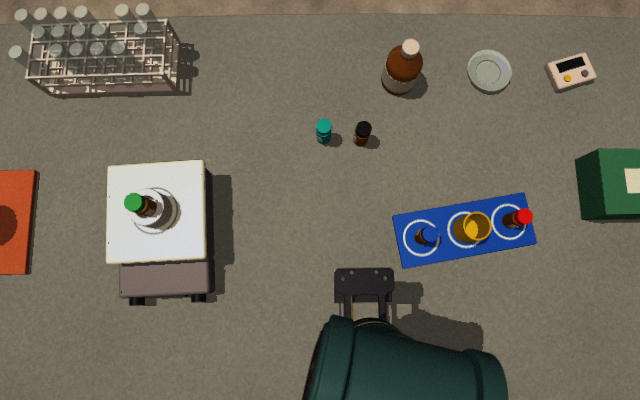

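```bash
python3 - <<'E'
from h import *
s=load('t11')
g=lambda x,y,z: pix2w(s,385+(x+.5)/5-.5,180+(y+.5)/5-.5,z)[:2]
for n,a,b in [('blue',g(228,273,.078),g(182,289,.006)),('beaker',g(461,231,.071),g(403,249,.006)),('red',g(700,181,.078),g(620,209,.006))]: print(n,a,b,np.round((a-b)*1000,1))
i=cv2.imread('pics/s11.png'); cv2.imwrite('pics/s11c.png',cv2.resize(i[205:350,120:290],None,fx=4,fy=4,interpolation=cv2.INTER_CUBIC))
E
```

```text
blue [ 0.51051588 -0.17491957] [ 0.51089153 -0.17531029] [-0.4  0.4]
beaker [ 0.52422212 -0.25841481] [ 0.52440212 -0.25899692] [-0.2  0.6]
red [ 0.53938151 -0.34125645] [ 0.53804302 -0.34290872] [1.3 1.7]
```

View pics/s11c.png

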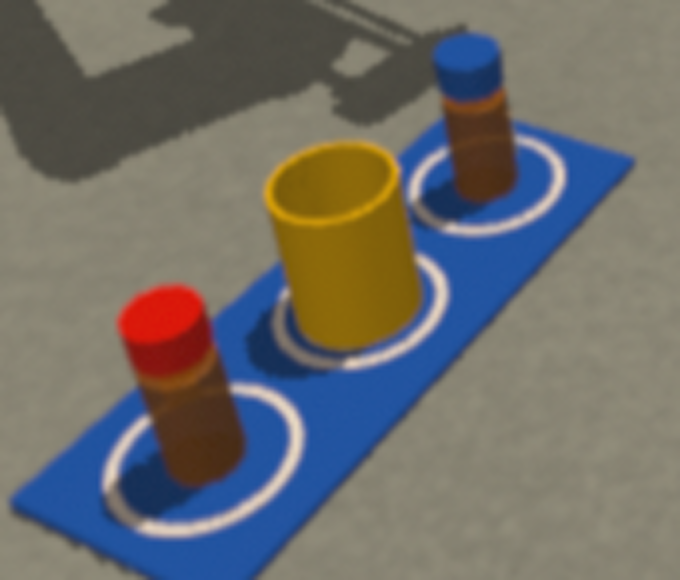

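```bash
python3 -c "
from bench import robot
print(robot.close_job())"
```

```text
the job is handed in; nothing more can be done
None
```

I did the job in the order asked and handed it in after about 48 s of robot time. The close call gave no verdict.

- **Hotplate:** the aluminium block stands in the middle of the white top, about 1 mm from the circle's centre. The green-capped vial is upright in its well.
- **Blue sample board:** the blue-capped vial is in the ring nearest the hotplate, the red-capped vial in the farthest, and the yellow beaker in the one between. From the top camera, blue and the beaker are within about 1 mm of their ring centres. The red vial is about 2 mm off, and I left it because regrasping seemed the bigger risk.
- **Left alone:** the last pictures show the black-capped and turquoise vials in their original places, all placed items upright, and the gripper open and clear of everything.

The top and wrist cameras disagreed by 2–4 mm in absolute position. I aligned by comparing each object with its target in the same picture wherever I could, so the offsets above are good to about 1 mm. The contact forces I saw while setting things down stayed at about 5 N.

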